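# Quick spin: shut the microcentrifuge lid and hold the sunken spin key

## Task

Give the tubes in the benchtop microcentrifuge a quick spin: push its open lid down with your fingertips until it clicks shut and stays down, then reach a fingertip into the finger well on the front deck, press the blue short-spin key at the bottom of the well fully down, keep it down for at least three seconds, and let go and draw back. Nothing needs to be picked up: leave the bottle, tube rack and dishes around the machine where they stand, and leave the lid shut.

Things in the scene. Friction and masses are not known exactly. Their poses are not given: they have to be found in the camera images.
- centrifuge: White microcentrifuge, 250 deep (its x) by 226 wide (y), fixed to the bench. Origin: centre of its underside, at bench height. Its x points from the front (control deck) to the rear (lid hinge), z up. The level front deck (x -125 to -50 mm) is 112 mm high, with the finger well at its -y side, a 9 mm high knob and a flat display at +y. The orange tab on the front face unlatches the lid: not needed.
- well_mouth (a point): Centre of the mouth of the finger well in the front deck (machine frame: x -90, y -52, z 112 mm); axes as the machine's. The well is rectangular, 46 mm along x by 50 mm along y, with upright walls; its floor is 24 mm below the mouth.
- key_top (a point): Centre of the upper face of the blue short-spin key at the bottom of the well: a flat cap 36 (x) by 40 (y) mm, 18 mm below the mouth when not pressed. It moves straight down 5 mm, always stays proud of the well floor, and springs back up by itself.
- spin_key (a joint): Travel of the short-spin key, m: 0 up, 0.005 fully down. Spring: about 2 N to start it moving, 5 N fully down, then a hard stop.
- lid (a joint): Lid angle, rad: 0 shut, grows as the front edge rises. Starts at 0.55 to 0.85. A stiff hinge keeps it where it is left, but below about 0.5 a spring lifts it again unless it is latched. The latch snaps in by itself when the lid is pushed right down to its stop at 0 (5 to 20 N near its middle or front); latched, it rests at about 0.01.
- lid_hinge (a point): Middle of the lid's hinge axis at the rear of the machine (machine frame: x 105, y 0, z 118 mm); the axis runs along the machine's y.
- lid_front (a point): Middle of the lid's front edge, on its upper face. The lid is a flat grey plate with a clear window, 155 mm from hinge to this edge, 200 wide, 12 thick. Shut, its upper face is level, 124 mm high, and its front edge is over machine x -50 mm, 17 mm behind the well.
- bottle: Small laboratory bottle with blue cap, 56 diameter by 105 mm high, loose near the machine. Origin: centre of its base. Leave it.
- tube_rack: Red tube rack with small capped tubes, 130 by 70 by 48 mm high, loose near the machine. Origin: centre of its underside. Leave it.
- petri_stack: Stack of three culture dishes, 90 diameter by 47 mm high, loose near the machine. Origin: centre of its underside. Leave it.

How it is judged (in metres and radians):
On the way, in this order (a step that is already met when the one before it is completed fails the run):
1. the lid is pushed down to its stop (value of joint lid below 0.02 rad), for 0.2 s.
2. with the lid shut, the short-spin key is held down by the fingers for three seconds (value of joint lid below 0.03 rad and value of joint spin_key above 0.004 m and contact force between the fingers and spin_key above 0.5 N), for 2.8 s.
At the end, for the whole second after the job is handed in: The lid is latched shut (under 0.03 rad), the key has been held down (over 4 of its 5 mm) for at least 2.8 s in one go after the lid was shut and is up again (under 1 mm), and the bottle, rack and dishes are within 20 mm of where they stood (value of joint lid below 0.03 rad and value of joint spin_key below 0.001 m and distance of each of bottle, tube_rack, petri_stack from where it was at the start of the episode below 0.02 m); the robot touches nothing.
It fails at once if a bystander is shoved, lifted or knocked over (distance of any of bottle, tube_rack, petri_stack from where it was at the start of the episode above 0.03 m or angle between bottle's own z axis and vertical above 0.5 rad).
It fails at once if the lid is lifted farther open instead of being pushed shut (value of joint lid above 1.1 rad).
It also fails if it takes over 51 s, if anything falls off the work surface, if the arm or the gripper's body presses on something with over 40 N, if the wrist force passes 120 N, or if a joint passes its speed limit or range.

## Robot

A 7-joint arm with a two-finger parallel gripper is mounted at the origin on the work surface. World frame = base frame: x ahead of the robot, y to its left, z up, the work surface at z = 0. Lengths are in mm, angles in rad, forces in N, time in s.
With the tool pointing down it reaches from about 425 to 800 mm from the base axis. Payload 8.3 kg.
Tool frame: the origin (TCP) lies at the very end of the fingers, on their centre line; the grasp point (between the pads) lies 19 mm behind it; z points along the fingers, y is the line along which they close (so a half turn about z gives the same grasp; the last joint's range is limited). The gripper opens to 85 mm and grips with 20 to 120 N. Pads are 22 mm wide; open, the fingers measure 114 mm over their backs; the gripper's body (76 mm by 85 mm) begins 54 mm behind the grasp point. The pads swing forward as they close: fully open they stand 13 mm farther back than shut.
Start: joints at [-1.351, 0.383, 0.016, 1.37, -0.006, 1.388, -0.046], TCP at [174.35, 600.169, 207.279] pointing down, gripper open.
Joint ranges: [-2.95, 2.95], [-0.25, 2.06], [-1.52, 1.56], [0.18, 2.33], [-1.44, 4.58], [0.02, 2.06], [-3.01, 3.01]. Speed limits (rad/s): [2.39, 2.39, 3.01, 3.01, 3.14, 3.14, 3.14].

## Interface

Orientations are given as a rotation vector (axis times angle).
In Python, from workcell import arm, cams, order gives the robot as it stands. The module is installed in compiled form; this text tells all that it offers.
- The arm moves only by the tool arm_command, never from a script. Its argument "plan" is one flat list of numbers, 7 for each row, row after row: the shift along the tool's x, y, z in m, then the turn, a rotation vector about the tool's x, y, z in degrees, then the opening, from 0 (shut) to 1 (fully open). In form: [dx, dy, dz, ax, ay, az, grip, dx, dy, dz, ax, ay, az, grip, ...]. A call has 1 to 10 rows; each row is the pose to reach, as a shift and turn from the pose commanded when the call began, along the tool's axes at that moment; what a row does not reach only later rows make up. A row lasts 1/10 s, in which the tool goes at most 50 mm and 8.59 degrees, less where a joint would pass 70% of its speed; a pose out of reach is approached as far as the arm can. A call with a gripper value outside its range is refused whole. The fingers move at their own pace and stop on an object; "newtons" is the grip in N (left out, the last holds). Time passes only in rows, so rows that repeat a pose let the fingers close. It gives the time, the measured TCP pose, the force, the opening and the grip force at its end, in the units of the state.
- arm.get_obs(): the state, without advancing time (a new reading comes with each control period).
- cams.get_image(name): name is "scene" or "top" or "wrist"; returns (picture, depth): 480x640x3 uint8, red, green, blue; 480x640 float32, mm along the optical axis (not along the pixel's ray), 0 where there is no reading.
- cams.calibration(name): a dict with "camera_matrix" (3x3 intrinsics, pixels), "dist" ([k1, k2, p1, p2, k3] as OpenCV has them; the pictures are not rectified), "R" (3x3) and "t" (3): a world point X has camera coordinates R X + t; the wrist camera has in their place "mount" (4x4, takes a point from camera to tool coordinates, whose origin is the TCP and whose axes are the flange's). Camera axes: x right, y down, z forward; pixel columns grow to the right and rows downward; lengths in mm; the calibration is good to about 2 mm. A picture is of the moment at which its call begins: read the wrist's pose just before it. calibration takes no time and is no camera call.
- order.hand_in(): hands the job in; it is judged then, once.
The state is a dict: "time": time; "qpos": joint angles; "joint_velocities": joint speeds; "effort": joint torques, N m; "tool_pos": TCP position; "tcp_rot": TCP orientation; "force": force on the tool from outside, world axes, zero at the start; "moment": the same for the moment, N m; "finger_gap": finger opening in mm; "grip_force": force on a finger pad.
Only numpy, scipy, OpenCV 4.12 (cv2) and the standard library are available. Lean on these libraries where they do the work, as an engineer would, in place of code of your own. Each camera call takes 0.05 s, during which the arm holds its last target. There are 200 camera calls.

## Working session

There is one attempt and no reset: what is moved stays moved. The work goes in short steps, Python scripts to look and compute and a tool call to move; the robot and the scene stay as the last step left them, time stands still between calls to the robot, and variables do not carry over. Pictures are saved under pics/ and viewed, at most 10 in all, crops included, and the job is handed in when it is done.

Besides the shell and the picture viewer there is one more tool, called after ">>>" by a JSON object that holds its "name" and its "arguments". arm_command: Moves the arm, as the interface text tells. Its arguments: {"type":"object","properties":{"plan":{"type":"array"},"newtons":{"type":"number"}},"required":["plan"]}

```bash
mkdir -p pics; cat > h.py <<'E'
import numpy as np,cv2
from workcell import arm,cams,order
from scipy.spatial.transform import Rotation as Rn
def grab(n,f):
    im,d=cams.get_image(n); cv2.imwrite(f'pics/{f}.png',im[:,:,::-1]); np.save(f'pics/{f}.npy',d); return im,d
def cloud(n,d):
    c=cams.calibration(n); K=np.array(c['camera_matrix']);D=np.array(c['dist'])
    v,u=np.mgrid[0:480,0:640]
    p=cv2.undistortPoints(np.stack([u,v],-1).reshape(-1,1,2).astype(float),K,D).reshape(480,640,2)
    P=np.dstack([p*d[...,None],d])
    return (P-np.array(c['t']))@np.array(c['R'])
E
python3 - <<'E'
from h import *
o=arm.get_obs();print(o)
for n in('scene','top'):
    im,d=grab(n,n+'0')
    c=cams.calibration(n);print(n,-np.array(c['R']).T@np.array(c['t']))
print(Rn.from_rotvec(o['tcp_rot']).as_matrix().round(3))
E
```

```text
{'time': 0.0, 'qpos': array([-1.35092177,  0.38425509,  0.01635222,  1.37116034, -0.00631019,
        1.38823792, -0.04645906]), 'joint_velocities': array([-1.78690249e-05, -8.45502341e-04, -4.72058896e-04,  1.37983830e-03,
       -6.62566918e-04, -5.88626961e-04,  7.43498149e-04]), 'effort': array([ 3.02974913e-04, -6.27591705e+01,  8.44870247e-01, -3.71830559e+01,
        1.68065296e-02,  1.43729994e-02, -2.85878491e-05]), 'tool_pos': array([174.18084966, 599.64669286, 206.26541306]), 'tcp_rot': array([-0.44247427, -3.11000899,  0.00313307]), 'force': array([-0.50218754,  0.33409119,  0.29950165]), 'moment': array([0.04037193, 0.00509703, 0.06308406]), 'grip_force': 0.0, 'finger_gap': 85.28341930546657}
scene [1250.7326542    88.08739474  985.2806661 ]
top [472.09052755  41.21797462 847.97516814]
[[-0.96   0.279 -0.001]
 [ 0.279  0.96  -0.002]
 [-0.    -0.002 -1.   ]]
```

View pics/scene0.png

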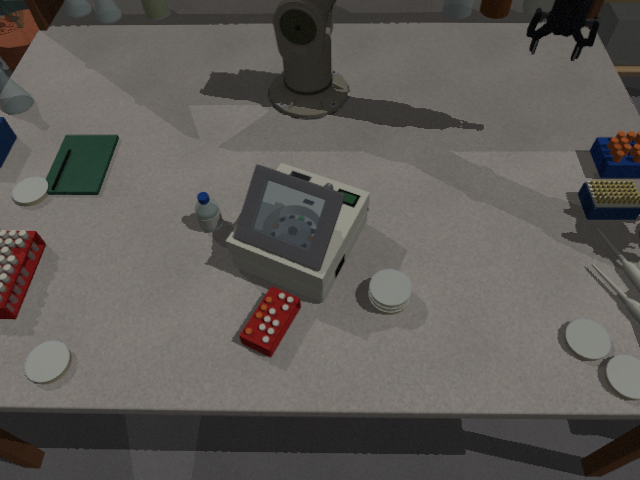

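View pics/top0.png

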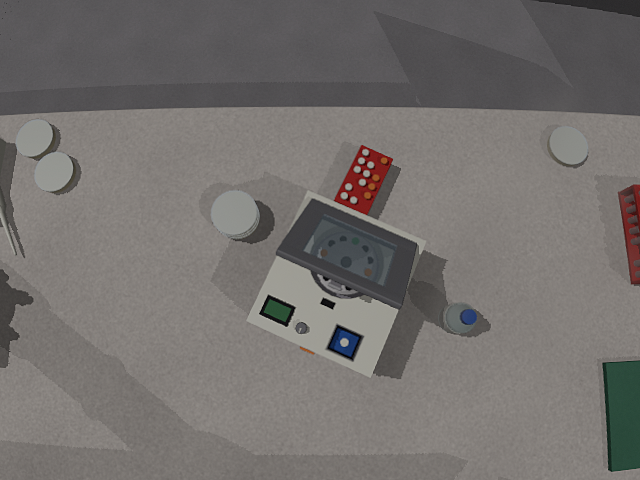

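Top view: the blue key in its well is at about (345,343). The deck's front corners are at (248,320) and (373,377). The lid's front edge runs (278,250)–(405,305), with the hinge side at (313,200)–(418,243). The bottle is at (462,318), the rack at (364,180) and the dishes at (236,215).

```bash
python3 - <<'E'
from h import *
d=np.load('pics/top0.npy');P=cloud('top',d)
c=cams.calibration('top');K=np.array(c['camera_matrix']);D=np.array(c['dist']);R=np.array(c['R']);t=np.array(c['t'])
def at(u,v,z):
    r=cv2.undistortPoints(np.array([[[u,v]]],float),K,D)[0,0];r=R.T@np.array([*r,1]);o=-R.T@t
    return (o+r*(z-o[2])/r[2])
for u,v in[(300,318),(330,325),(345,343),(310,335),(265,325),(236,215),(468,316),(364,180),(350,300),(400,300),(285,248),(340,276),(410,246),(316,203)]: print((u,v),P[v,u].round(1))
A=np.array([at(249,320,112),at(373,377,112),at(345,343,107)])[:,:2];print(A)
M=np.array([[-125,113],[-125,-113],[-90,-52.]])
a=A-A.mean(0);m=M-M.mean(0)
th=np.arctan2((m[:,0]*a[:,1]-m[:,1]*a[:,0]).sum(),(m*a).sum())
r=np.array([[np.cos(th),-np.sin(th)],[np.sin(th),np.cos(th)]]);T=A.mean(0)-r@M.mean(0)
print('yaw',th,'org',T,'res',(M@r.T+T-A).round(1))
for n,p in dict(well=(-90,-52),hinge=(105,0),front=(-50,0)).items(): print(n,(r@p+T).round(1))
# lid angle: points in machine frame
Q=P[200:310,270:420].reshape(-1,3);q=(Q[:,:2]-T)@r
s=(abs(q[:,1])<95)&(q[:,0]>-60)&(Q[:,2]>135)
for y0 in(-95,95-15):
    k=s&(q[:,1]>y0)&(q[:,1]<y0+15);print(np.polyfit(105-q[k,0],Q[k,2],1),q[k,0].min(),Q[k,2].max())
E
```

```text
(300, 318) [495.8  70.2 112. ]
(330, 325) [484.2  20.2 112.1]
(345, 343) [454.3  -5.3  96.4]
(310, 335) [467.8  53.5 112.7]
(265, 325) [484.1 128.3 113.2]
(236, 215) [691.7 196.4  46.4]
(468, 316) [ 497.2 -215.8  105.3]
(364, 180) [763.9 -50.3  40.4]
(350, 300) [525.4 -13.5 114.3]
(400, 300) [517.6 -78.4 216.1]
(285, 248) [594.6  88.9 215.8]
(340, 276) [552.5   8.4 219.4]
(410, 246) [ 614.3 -115.1  130.2]
(316, 203) [690.9  43.3 126.5]
[[492.28937261 155.41865479]
 [399.41407047 -49.66646894]
 [454.51537806  -4.68601611]]
yaw -0.4267855981344209 org [559.08213757   2.55329574] res [[-0.2  1.7]
 [-0.9  1.1]
 [ 1.1 -2.8]]
well [455.6  -7.5]
hinge [654.7 -40.9]
front [513.6  23.3]
[  0.80409644 127.21833248] -17.288594867317048 222.2434776347514
[  0.80962623 126.86552078] -17.377909204181936 222.55227517193424
```

The top camera gives a machine yaw of −0.427, lid angle of about 0.68, well at about (455,−6) and a lid push point at about (559,3). First I'll move above the lid with the fingers shut.

>>> {"name": "arm_command", "arguments": {"plan": [0, 0, -0.05, 0, 0, 0, 0, -0.1, -0.087, -0.06, 0, 0, 8, 0, -0.2, -0.174, -0.065, 0, 0, 8, 0, -0.3, -0.26, -0.065, 0, 0, 8, 0, -0.4, -0.348, -0.065, 0, 0, 8, 0, -0.536, -0.466, -0.065, 0, 0, 8, 0, -0.536, -0.466, -0.065, 0, 0, 8, 0, -0.536, -0.466, -0.065, 0, 0, 8, 0, -0.536, -0.466, -0.065, 0, 0, 8, 0, -0.536, -0.466, -0.065, 0, 0, 8, 0], "newtons": 60}}

```text
time: 1.1
tool_pos: [418.5, 220.1, 269.0]
tcp_rot: [-0.658, -3.071, -0.0]
force: [-0.1, 1.0, 0.2]
finger_gap: 0.1
grip_force: 0.0
```

>>> {"name": "arm_command", "arguments": {"plan": [0, 0, 0, 0, 0, 0, 0, 0, 0, 0, 0, 0, 0, 0, 0, 0, 0, 0, 0, 0, 0]}}

```text
time: 1.4
tool_pos: [417.2, 223.1, 268.8]
tcp_rot: [-0.656, -3.072, 0.0]
force: [-0.8, 1.5, 0.3]
finger_gap: -0.2
grip_force: 0.0
```

```bash
cat >> h.py <<'E'
def to(x,y,z):
    o=arm.get_obs(); R=Rn.from_rotvec(o['tcp_rot']).as_matrix()
    print(o['time'],o['tool_pos'].round(1),'F',o['force'].round(1),'shift',(R.T@(np.array([x,y,z])-o['tool_pos'])/1000).round(4),'yaw',np.degrees(np.arctan2(R[1,0],R[0,0])).round(1),'tilt',R[:,2].round(3))
E
python3 -c "
from h import *
to(559,3,245)"
```

```text
1.4 [417.2 223.1 268.8] F [-0.8  1.5  0.3] shift [-0.2194 -0.143   0.0237] yaw 155.9 tilt [-0.001 -0.    -1.   ]
```

>>> {"name": "arm_command", "arguments": {"plan": [-0.04, -0.026, 0, 0, 0, 0, 0, -0.08, -0.052, 0, 0, 0, 0, 0, -0.12, -0.078, 0, 0, 0, 0, 0, -0.16, -0.104, 0, 0, 0, 0, 0, -0.2, -0.13, 0.01, 0, 0, 0, 0, -0.219, -0.143, 0.02, 0, 0, 0, 0, -0.219, -0.143, 0.024, 0, 0, 0, 0, -0.219, -0.143, 0.024, 0, 0, 0, 0, -0.219, -0.143, 0.024, 0, 0, 0, 0, -0.219, -0.143, 0.024, 0, 0, 0, 0]}}

```text
time: 2.4
tool_pos: [559.0, 4.1, 245.6]
tcp_rot: [0.653, 3.073, 0.002]
force: [-0.1, 0.1, -0.0]
finger_gap: 0.3
grip_force: 0.0
```

```bash
python3 -c "
from h import *
to(559,3,215)
grab('top','top1')"
```

```text
2.4 [559.    4.1 245.6] F [-0.1  0.1 -0. ] shift [-0.0004 -0.0011  0.0306] yaw 156.0 tilt [ 0.001  0.001 -1.   ]
```

View pics/top1.png

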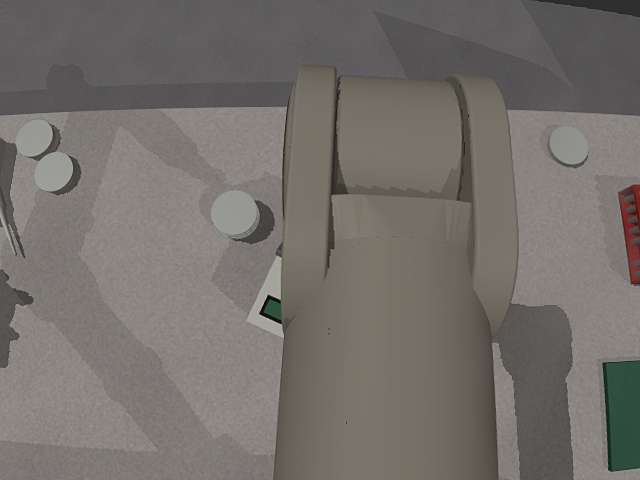

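The arm hides the top view, but it is posed over the lid. I'll push down while following the lid's arc.

>>> {"name": "arm_command", "arguments": {"plan": [0, 0, 0.015, 0, 0, 0, 0, 0, 0, 0.023, 0, 0, 0, 0, 0, 0, 0.03, 0, 0, 0, 0, 0.002, 0, 0.038, 0, 0, 0, 0, 0.004, 0, 0.046, 0, 0, 0, 0, 0.007, 0, 0.054, 0, 0, 0, 0, 0.01, 0, 0.062, 0, 0, 0, 0, 0.012, 0, 0.07, 0, 0, 0, 0, 0.014, 0, 0.078, 0, 0, 0, 0, 0.016, 0, 0.085, 0, 0, 0, 0]}}

```text
time: 3.45
tool_pos: [544.3, 8.6, 159.4]
tcp_rot: [-0.659, -3.072, 0.0]
force: [-0.9, 0.5, 3.2]
finger_gap: 0.0
grip_force: 1.0
```

Contact is good (3 N). Next I'll press down to the stop.

>>> {"name": "arm_command", "arguments": {"plan": [0.001, 0, 0.007, 0, 0, 0, 0, 0.002, 0, 0.014, 0, 0, 0, 0, 0.003, 0, 0.021, 0, 0, 0, 0, 0.004, 0, 0.027, 0, 0, 0, 0, 0.004, 0, 0.031, 0, 0, 0, 0, 0.004, 0, 0.034, 0, 0, 0, 0, 0.004, 0, 0.036, 0, 0, 0, 0, 0.004, 0, 0.036, 0, 0, 0, 0]}}

```text
time: 4.25
tool_pos: [540.8, 10.1, 123.9]
tcp_rot: [-0.659, -3.072, 0.0]
force: [-0.5, 0.1, 0.8]
finger_gap: 0.2
grip_force: 0.4
```

>>> {"name": "arm_command", "arguments": {"plan": [0, 0, 0.001, 0, 0, 0, 0, 0, 0, 0.002, 0, 0, 0, 0, 0, 0, 0.003, 0, 0, 0, 0, 0, 0, 0.003, 0, 0, 0, 0]}}

```text
time: 4.65
tool_pos: [540.9, 10.1, 121.0]
tcp_rot: [0.659, 3.072, -0.0]
force: [-0.6, 1.3, 2.2]
finger_gap: -0.5
grip_force: 0.8
```

>>> {"name": "arm_command", "arguments": {"plan": [0, 0, 0.001, 0, 0, 0, 0, 0, 0, 0.002, 0, 0, 0, 0, 0, 0, 0.003, 0, 0, 0, 0, 0, 0, 0.003, 0, 0, 0, 0]}}

```text
time: 5.05
tool_pos: [540.8, 10.2, 117.9]
tcp_rot: [-0.658, -3.072, 0.0]
force: [-0.9, 0.1, 1.7]
finger_gap: 0.0
grip_force: 0.6
```

Force stays low below the expected height, so I'll look.

```bash
python3 -c "
from h import *
a,_=grab('scene','scene1');b,_=grab('wrist','wrist1')
a=cv2.resize(a[120:320,180:420],(400,333));b=cv2.resize(b,(400,300))
im=np.vstack([np.pad(a[:300],((0,0),(0,0),(0,0))),b]);cv2.imwrite('pics/c1.png',im[:,:,::-1])
to(541,10,120)"
```

```text
5.15 [540.9  10.1 118. ] F [-0.3  0.2  1. ] shift [-0.0001 -0.     -0.002 ] yaw 155.8 tilt [-0. -0. -1.]
```

View pics/c1.png

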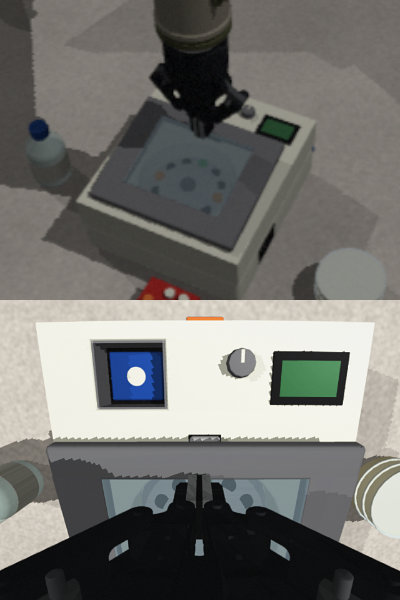

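Scene and wrist views: the fingertips are on the window near the lid's front and the lid is nearly down. The latch slot shows at wrist crop (205,437). I'll measure the lid height from the depth image.

```bash
python3 -c "
from h import *
print({k:np.array(v).round(2).tolist() for k,v in cams.calibration('wrist').items()})
d=np.load('pics/wrist1.npy')
c=cams.calibration('wrist');K=np.array(c['camera_matrix']);D=np.array(c['dist']);M=np.array(c['mount'])
o=arm.get_obs();R=Rn.from_rotvec(o['tcp_rot']).as_matrix()
th=-.427;r=np.array([[np.cos(th),-np.sin(th)],[np.sin(th),np.cos(th)]]);T=np.array([559,2.5])
for X,Y in[(330,215),(240,130),(490,140),(120,150),(100,240),(250,240),(400,240),(550,240),(250,300),(130,290),(500,290),(208,120),(217,122),(190,105),(200,280),(310,222)]:
  u,v=(X,Y) ; q=cv2.undistortPoints(np.array([[[u,v]]],float),K,D)[0,0]; z=float(d[v,u]); p=M@np.array([q[0]*z,q[1]*z,z,1]); w=R@p[:3]+o['tool_pos']
  print((u,v),w.round(1),'mach',((w[:2]-T)@r).round(1))
"
```

```text
{'camera_matrix': [[385.11, 0.0, 318.46], [0.0, 385.11, 234.65], [0.0, 0.0, 1.0]], 'dist': [-0.03, 0.0, 0.0, 0.0, 0.0], 'mount': [[0.0, -0.97, -0.26, 68.06], [1.0, 0.0, 0.0, 1.44], [-0.0, -0.26, 0.97, -167.5], [0.0, 0.0, 0.0, 1.0]]}
(330, 215) [515.6  28.8 113.8] mach [-50.4   6. ]
(240, 130) [463.8   5.   94.5] mach [-87.7 -37.1]
(490, 140) [513.2 105.4 115.6] mach [-84.3  74.6]
(120, 150) [450.7 -44.4 112.3] mach [-79.2 -87.6]
(100, 240) [481.9 -53.5 145.1] mach [-47. -83.]
(250, 240) [505.4  -0.8 145.2] mach [-47.4 -25.2]
(400, 240) [528.6  51.1 145.4] mach [-47.7  31.6]
(550, 240) [552.7 104.1 144.6] mach [-47.8  89.9]
(250, 300) [528.7 -13.3 141.8] mach [-21.1 -26.9]
(130, 290) [504.8 -55.3 142.8] mach [-25.4 -75.1]
(500, 290) [566.3  81.  141.9] mach [-25.9  74.4]
(208, 120) [453.5  -6.4  96.1] mach [-92.3 -51.8]
(217, 122) [456.   -3.1  95.4] mach [-91.4 -47.8]
(190, 105) [443.5 -11.6  93.7] mach [-99.2 -60.7]
(200, 280) [512.4 -27.  143.2] mach [-30.2 -46.2]
(310, 222) [513.4  20.  121. ] mach [-48.8  -3. ]
```

```bash
python3 -c "
from h import *
d=np.load('pics/wrist1.npy')
c=cams.calibration('wrist');K=np.array(c['camera_matrix']);D=np.array(c['dist']);M=np.array(c['mount'])
for u,v in[(325,282),(325,290),(325,300),(325,320),(318,290),(332,290),(300,310),(350,310)]:
  q=cv2.undistortPoints(np.array([[[u,v]]],float),K,D)[0,0]; z=float(d[v,u]); print(u,v,(M@np.array([q[0]*z,q[1]*z,z,1])).round(1)[:3])
m=np.linalg.inv(M)@np.array([0,0,0,1.]);p=K@m[:3];print('tcp px',p[:2]/p[2],m[2])
b=cv2.imread('pics/wrist1.png')[200:400,200:450];a=cv2.imread('pics/scene1.png')[120:260,220:420]
cv2.imwrite('pics/c2.png',np.vstack([cv2.resize(b,(500,400))[:240],cv2.resize(a,(500,350))]))"
```

```text
325 282 [ 12.7   3.9 -31.8]
325 290 [ 12.4   3.8 -38.6]
325 300 [ 13.3   3.7 -49.1]
325 320 [ 12.1   3.5 -61. ]
318 290 [ 12.5   1.3 -38.9]
332 290 [ 12.7   6.3 -39.2]
300 310 [ 12.9  -4.4 -55.8]
350 310 [  8.8  12.3 -47.4]
tcp px [315.27960911 281.47092504] 179.48018288846177
```

View pics/c2.png

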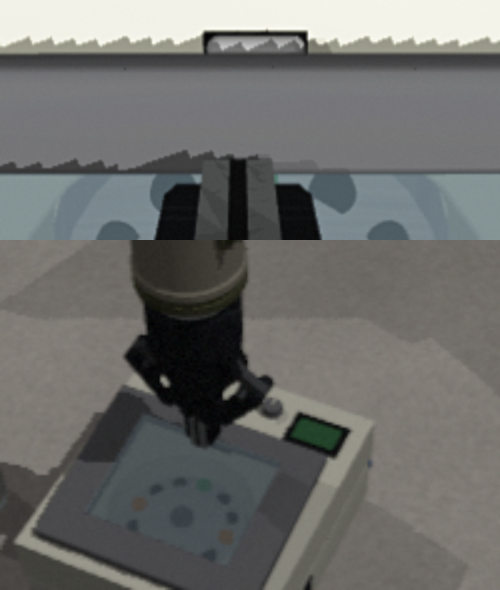

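The lid is at about 0.13 rad and the tips visibly rest on it. Their effective end is about 24 mm behind the reported TCP. I'll keep pushing gently, watching force.

>>> {"name": "arm_command", "arguments": {"plan": [0, 0, 0.002, 0, 0, 0, 0, 0, 0, 0.004, 0, 0, 0, 0, 0, 0, 0.006, 0, 0, 0, 0, 0, 0, 0.008, 0, 0, 0, 0, 0, 0, 0.01, 0, 0, 0, 0, 0, 0, 0.01, 0, 0, 0, 0]}}

```text
time: 5.75
tool_pos: [540.6, 10.3, 108.0]
tcp_rot: [-0.658, -3.071, -0.0]
force: [-3.6, 1.2, 4.5]
finger_gap: 0.4
grip_force: 2.3
```

```bash
cat >> h.py <<'E'
def wpts(d,L):
    c=cams.calibration('wrist');K=np.array(c['camera_matrix']);D=np.array(c['dist']);M=np.array(c['mount'])
    o=arm.get_obs();R=Rn.from_rotvec(o['tcp_rot']).as_matrix();th=-.427;r=np.array([[np.cos(th),-np.sin(th)],[np.sin(th),np.cos(th)]])
    for u,v in L:
        q=cv2.undistortPoints(np.array([[[u,v]]],float),K,D)[0,0];z=float(d[v,u]);p=(M@np.array([q[0]*z,q[1]*z,z,1]))[:3];w=R@p+o['tool_pos']
        print((u,v),'tool',p.round(1),'world',w.round(1),'mach',((w[:2]-[559,2.5])@r).round(1))
E
python3 -c "
from h import *
to(541,10,120)
a,d=grab('wrist','wrist2')
wpts(d,[(250,240),(400,240),(250,270),(400,270),(325,282),(325,290),(325,275)])"
```

```text
5.75 [540.6  10.3 108. ] F [-3.6  1.2  4.5] shift [-0.0005 -0.0001 -0.012 ] yaw 155.8 tilt [-0.001  0.    -1.   ]
(250, 240) tool [ 27.3 -24.9 -25.2] world [505.5  -1.2 133.3] mach [-47.1 -25.5]
(400, 240) tool [ 27.6  32.7 -26. ] world [528.9  51.4 134. ] mach [-47.7  32. ]
(250, 270) tool [ 14.9 -25.5 -25. ] world [516.5  -6.8 133. ] mach [-34.8 -26.1]
(400, 270) tool [ 15.   33.6 -25.1] world [540.6  47.1 133.2] mach [-35.2  33. ]
(325, 282) tool [ 12.8   3.9 -32. ] world [530.6  19.1 140.1] mach [-32.8   3.4]
(325, 290) tool [ 12.6   3.8 -39.1] world [530.7  18.9 147.2] mach [-32.6   3.2]
(325, 275) tool [ 13.1   4.  -25.5] world [530.3  19.3 133.6] mach [-33.1   3.5]
```

The lid follows the tips and has about 9 mm to go.

>>> {"name": "arm_command", "arguments": {"plan": [0, 0, 0.002, 0, 0, 0, 0, 0, 0, 0.004, 0, 0, 0, 0, 0, 0, 0.006, 0, 0, 0, 0, 0, 0, 0.008, 0, 0, 0, 0, 0, 0, 0.009, 0, 0, 0, 0, 0, 0, 0.01, 0, 0, 0, 0, 0, 0, 0.01, 0, 0, 0, 0]}}

```text
time: 6.5
tool_pos: [540.9, 10.3, 99.9]
tcp_rot: [0.659, 3.072, 0.002]
force: [-12.0, 0.2, 23.5]
finger_gap: 0.1
grip_force: 11.5
```

```bash
python3 -c "
from h import *
to(541,10,120)
a,d=grab('wrist','wrist3')
wpts(d,[(250,240),(400,240),(250,270),(325,275)])"
```

```text
6.5 [540.9  10.3  99.9] F [-12.    0.2  23.5] shift [-0.0002 -0.0002 -0.0201] yaw 155.8 tilt [ 0.     0.001 -1.   ]
(250, 240) tool [ 27.1 -25.  -24.5] world [505.9  -1.5 124.4] mach [-46.7 -25.6]
(400, 240) tool [ 27.4  32.8 -25.3] world [529.4  51.4 125.2] mach [-47.2  32.2]
(250, 270) tool [ 15.  -25.4 -25.2] world [516.7  -6.8 125.1] mach [-34.6 -26. ]
(325, 275) tool [ 13.1   4.  -25.6] world [530.6  19.3 125.5] mach [-32.8   3.5]
```

Forces reach 23 N at the shut height. I'll hold briefly, then lift and check the latch.

>>> {"name": "arm_command", "arguments": {"plan": [0, 0, 0.001, 0, 0, 0, 0, 0, 0, 0.001, 0, 0, 0, 0, 0, 0, 0.001, 0, 0, 0, 0, 0, 0, 0.001, 0, 0, 0, 0, 0, 0, -0.005, 0, 0, 0, 0, 0, 0, -0.02, 0, 0, 0, 0, 0, 0, -0.03, 0, 0, 0, 0, 0, 0, -0.04, 0, 0, 0, 0, 0, 0, -0.04, 0, 0, 0, 0, 0, 0, -0.04, 0, 0, 0, 0]}}

```text
time: 7.55
tool_pos: [540.9, 10.1, 137.9]
tcp_rot: [0.658, 3.072, -0.0]
force: [0.4, 0.5, -0.7]
finger_gap: -0.1
grip_force: 0.0
```

```bash
python3 -c "
from h import *
to(455,-6,145)
a,d=grab('wrist','wrist4')
wpts(d,[(200,280),(250,280),(400,280),(320,275),(320,265),(320,285)])"
```

```text
7.55 [540.9  10.1 137.9] F [ 0.4  0.5 -0.7] shift [ 0.0717 -0.0499 -0.0071] yaw 155.8 tilt [ 0. -0. -1.]
(200, 280) tool [ -4.1 -57.7  11.7] world [520.7 -44.2 125.8] mach [-15.6 -58.4]
(250, 280) tool [ -4.1 -32.7  12. ] world [531.  -21.4 125.6] mach [-15.6 -33.4]
(400, 280) tool [-4.6 42.5 13.2] world [562.2  47.1 124.3] mach [-15.6  41.9]
(320, 275) tool [-1.5  2.3 12.3] world [542.9  11.6 125.3] mach [-18.4   1.6]
(320, 265) tool [ 3.8  2.2 12. ] world [538.   13.8 125.6] mach [-23.8   1.6]
(320, 285) tool [ 12.7   2.  -34.8] world [529.8  17.3 172.4] mach [-32.7   1.4]
```

View pics/wrist4.png

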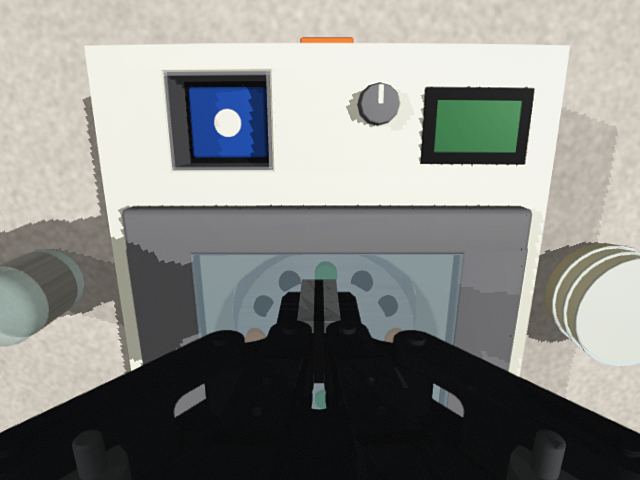

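The lid stayed down at about 124–125 mm, so it is latched. The well frame spans (164–273, 70–170) and the key's dot is at (228,123). Next I'll locate the key and check finger clearance.

```bash
python3 -c "
from h import *
d=np.load('pics/wrist4.npy')
wpts(d,[(228,123),(192,123),(265,123),(228,90),(228,155),(160,123),(277,123),(220,175),(220,66),(320,281),(303,282),(337,282),(285,300),(353,300),(225,337),(415,337),(180,360),(460,360)])"
```

```text
(228, 123) tool [ 71.9 -46.1  42.3] world [456.1  -2.4  95.3] mach [-91.6 -47.1]
(192, 123) tool [ 72.  -65.4  43.1] world [448.1 -20.   94.6] mach [-91.6 -66.4]
(265, 123) tool [ 71.9 -26.8  43.9] world [464.   15.1  93.7] mach [-91.7 -27.8]
(228, 90) tool [ 88.3 -45.1  42. ] world [441.5   5.2  95.7] mach [-108.   -46.2]
(228, 155) tool [ 55.3 -47.2  43.1] world [470.8 -10.3  94.5] mach [-75.  -48.2]
(160, 123) tool [ 71.7 -74.9  24.3] world [444.4 -28.8 113.3] mach [-91.3 -75.9]
(277, 123) tool [ 71.5 -18.5  24.7] world [467.8  22.6 112.9] mach [-91.4 -19.5]
(220, 175) tool [ 46.6 -47.6  25.1] world [478.6 -14.2 112.5] mach [-66.3 -48.5]
(220, 66) tool [ 97.2 -44.3  24.1] world [433.8   9.6 113.5] mach [-116.9  -45.4]
(320, 281) tool [ 13.1   2.1 -31.7] world [529.5  17.4 169.2] mach [-33.    1.4]
(303, 282) tool [ 13.2  -4.3 -33.1] world [526.8  11.7 170.6] mach [-33.1  -5. ]
(337, 282) tool [-5.5 10.8 12.9] world [550.1  17.8 124.7] mach [-14.5  10.2]
(285, 300) tool [  9.  -10.6 -39.7] world [528.1   4.2 177.3] mach [-28.8 -11.3]
(353, 300) tool [  8.5  14.  -38.8] world [538.6  26.5 176.4] mach [-28.5  13.4]
(225, 337) tool [ 15.7 -23.1 -77.3] world [516.8  -4.4 214.9] mach [-35.5 -23.8]
(415, 337) tool [ 14.8  27.3 -75.6] world [538.4  41.1 213.2] mach [-34.8  26.6]
(180, 360) tool [ 13.2 -32.9 -84.1] world [515.1 -14.4 221.7] mach [-32.9 -33.5]
(460, 360) tool [ 13.5  36.4 -84.5] world [543.3  48.9 222. ] mach [-33.5  35.8]
```

>>> {"name": "arm_command", "arguments": {"plan": [0.03, -0.02, 0, 0, 0, 0, 0, 0.06, -0.04, 0, 0, 0, 0, 0, 0.071, -0.048, 0, 0, 0, 0, 0, 0.071, -0.048, 0, 0, 0, 0, 0, 0.071, -0.048, 0.01, 0, 0, 0, 0, 0.071, -0.048, 0.02, 0, 0, 0, 0, 0.071, -0.048, 0.022, 0, 0, 0, 0, 0.071, -0.048, 0.022, 0, 0, 0, 0]}}

```text
time: 8.4
tool_pos: [456.2, -4.7, 115.0]
tcp_rot: [-0.658, -3.07, 0.003]
force: [0.2, -0.6, 0.0]
finger_gap: 0.0
grip_force: 0.0
```

```bash
python3 -c "
from h import *
to(455.5,-3,64.5)
a,d=grab('wrist','wrist5')
wpts(d,[(320,281),(303,282)])"
```

```text
8.4 [456.2  -4.7 115. ] F [ 0.2 -0.6  0. ] shift [0.0013 0.0014 0.0505] yaw 155.8 tilt [-0.002 -0.001 -1.   ]
(320, 281) tool [ 12.6   2.1 -30.6] world [445.8   2.4 146.2] mach [-103.  -47.]
(303, 282) tool [ 12.7  -4.4 -31.8] world [443.1  -3.4 147.4] mach [-103.   -53.4]
```

View pics/wrist5.png

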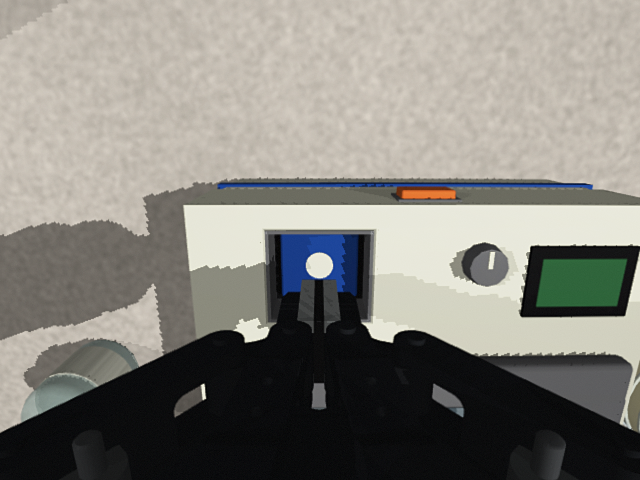

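The tip is over the well, centred sideways (fingers at column 319, well at 265–375). Going down.

>>> {"name": "arm_command", "arguments": {"plan": [0.001, 0.001, 0.01, 0, 0, 0, 0, 0.001, 0.001, 0.02, 0, 0, 0, 0, 0.001, 0.001, 0.03, 0, 0, 0, 0, 0.001, 0.001, 0.038, 0, 0, 0, 0, 0.001, 0.001, 0.042, 0, 0, 0, 0, 0.001, 0.001, 0.045, 0, 0, 0, 0, 0.001, 0.001, 0.045, 0, 0, 0, 0]}}

```text
time: 9.15
tool_pos: [455.8, -3.3, 70.8]
tcp_rot: [-0.658, -3.071, 0.001]
force: [-0.4, 0.4, 0.2]
finger_gap: -0.2
grip_force: 0.0
```

>>> {"name": "arm_command", "arguments": {"plan": [0, 0, 0.002, 0, 0, 0, 0, 0, 0, 0.004, 0, 0, 0, 0, 0, 0, 0.006, 0, 0, 0, 0, 0, 0, 0.007, 0, 0, 0, 0, 0, 0, 0.007, 0, 0, 0, 0]}}

```text
time: 9.65
tool_pos: [456.3, -3.2, 65.0]
tcp_rot: [0.659, 3.071, 0.001]
force: [-5.7, -1.2, 12.6]
finger_gap: 0.3
grip_force: 6.4
```

At the hard stop (12.6 N). I'll add 1 mm and hold for more than 3 s.

>>> {"name": "arm_command", "arguments": {"plan": [0, 0, 0.001, 0, 0, 0, 0, 0, 0, 0.001, 0, 0, 0, 0, 0, 0, 0.001, 0, 0, 0, 0, 0, 0, 0.001, 0, 0, 0, 0, 0, 0, 0.001, 0, 0, 0, 0, 0, 0, 0.001, 0, 0, 0, 0, 0, 0, 0.001, 0, 0, 0, 0, 0, 0, 0.001, 0, 0, 0, 0, 0, 0, 0.001, 0, 0, 0, 0, 0, 0, 0.001, 0, 0, 0, 0]}}

```text
time: 10.65
tool_pos: [456.4, -3.2, 64.8]
tcp_rot: [0.659, 3.071, 0.002]
force: [-8.8, -0.6, 23.9]
finger_gap: 0.5
grip_force: 12.3
```

```bash
python3 -c "
from h import *
to(455.5,-3,64.5)
a,d=grab('wrist','wrist6')
wpts(d,[(305,262),(335,262),(290,250),(345,250),(250,270),(390,240)])
cv2.imwrite('pics/c6.png',cv2.resize(a[180:360,200:440,::-1],(640,480)))"
```

```text
10.65 [456.4  -3.2  64.8] F [-8.8 -0.6 23.9] shift [ 0.0009 -0.0002  0.0003] yaw 155.8 tilt [ 0.001  0.001 -1.   ]
(305, 262) tool [ 26.5  -2.9 -48.5] world [431.    4.9 113.4] mach [-117.5  -50.8]
(335, 262) tool [ 26.4   6.9 -48.1] world [435.1  13.8 112.9] mach [-117.4  -41. ]
(290, 250) tool [ 30.6  -7.8 -48.3] world [425.3   2.2 113.1] mach [-121.5  -55.7]
(345, 250) tool [ 30.4  10.1 -47.7] world [432.8  18.4 112.5] mach [-121.4  -37.8]
(250, 270) tool [ 23.2 -21.3 -47.2] world [426.5 -13.2 111.9] mach [-114.1  -69.2]
(390, 240) tool [ 33.9  24.5 -48.3] world [435.5  33.  113.1] mach [-125.1  -23.4]
```

View pics/c6.png

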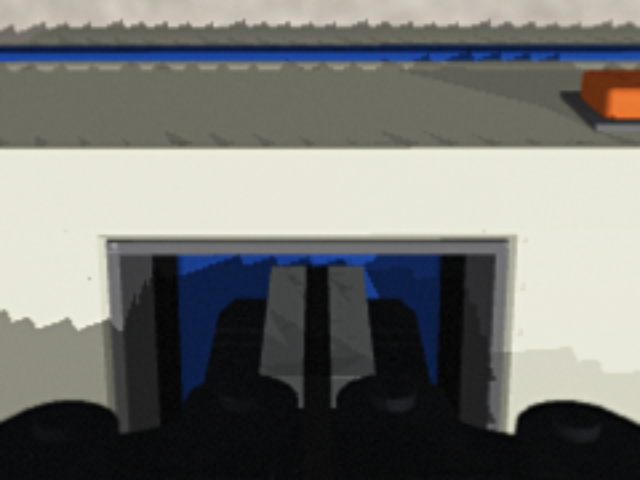

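The tips stand on the blue key inside the well, clear of the walls. I'll keep holding and check the key's depth.

```bash
python3 -c "
from h import *
d=np.load('pics/wrist6.npy')
wpts(d,[(272,285),(274,300),(360,290),(362,300)])"
```

```text
(272, 285) tool [  8.4 -17.1 -24.4] world [441.7 -15.4  89.2] mach [-99.3 -64.8]
(274, 300) tool [  68.1    1.4 -167.5] world [394.8  25.8 232.3] mach [-159.1  -46.8]
(360, 290) tool [  6.3  18.1 -24.6] world [458.1  15.9  89.4] mach [-97.4 -29.6]
(362, 300) tool [  68.1    1.4 -167.5] world [394.8  25.8 232.3] mach [-159.1  -46.8]
```

>>> {"name": "arm_command", "arguments": {"plan": [0, 0, 0, 0, 0, 0, 0, 0, 0, 0, 0, 0, 0, 0, 0, 0, 0, 0, 0, 0, 0, 0, 0, 0, 0, 0, 0, 0, 0, 0, 0, 0, 0, 0, 0, 0, 0, 0, 0, 0, 0, 0, 0, 0, 0, 0, 0, 0, 0, 0, 0, 0, 0, 0, 0, 0, 0, 0, 0, 0, 0, 0, 0, 0, 0, 0, 0, 0, 0, 0]}}

```text
time: 11.7
tool_pos: [456.4, -3.2, 64.8]
tcp_rot: [0.659, 3.071, 0.002]
force: [-8.8, -0.2, 23.9]
finger_gap: 0.1
grip_force: 12.3
```

>>> {"name": "arm_command", "arguments": {"plan": [0, 0, 0, 0, 0, 0, 0, 0, 0, 0, 0, 0, 0, 0, 0, 0, 0, 0, 0, 0, 0, 0, 0, 0, 0, 0, 0, 0, 0, 0, 0, 0, 0, 0, 0, 0, 0, 0, 0, 0, 0, 0, 0, 0, 0, 0, 0, 0, 0, 0, 0, 0, 0, 0, 0, 0, 0, 0, 0, 0, 0, 0, 0, 0, 0, 0, 0, 0, 0, 0]}}

```text
time: 12.7
tool_pos: [456.4, -3.2, 64.8]
tcp_rot: [0.659, 3.071, 0.002]
force: [-8.9, -0.2, 24.6]
finger_gap: 0.2
grip_force: 12.3
```

>>> {"name": "arm_command", "arguments": {"plan": [0, 0, 0, 0, 0, 0, 0, 0, 0, 0, 0, 0, 0, 0, 0, 0, 0, 0, 0, 0, 0, 0, 0, 0, 0, 0, 0, 0, 0, 0, 0, 0, 0, 0, 0]}}

```text
time: 13.2
tool_pos: [456.4, -3.2, 64.8]
tcp_rot: [0.659, 3.071, 0.002]
force: [-9.4, -0.2, 25.3]
finger_gap: -0.4
grip_force: 12.3
```

The key reads 89.3 mm, fully down, held for about 3.6 s. A little more, then I'll withdraw.

>>> {"name": "arm_command", "arguments": {"plan": [0, 0, 0, 0, 0, 0, 0, 0, 0, 0, 0, 0, 0, 0, 0, 0, 0, 0, 0, 0, 0, 0, 0, -0.01, 0, 0, 0, 0, 0, 0, -0.025, 0, 0, 0, 0, 0, 0, -0.05, 0, 0, 0, 0, 0, 0, -0.08, 0, 0, 0, 0, 0, 0, -0.11, 0, 0, 0, 0, 0, 0, -0.12, 0, 0, 0, 0, 0, 0, -0.12, 0, 0, 0, 0]}}

```text
time: 14.2
tool_pos: [456.9, -3.0, 184.3]
tcp_rot: [0.658, 3.069, 0.002]
force: [0.8, -0.3, -0.9]
finger_gap: 0.1
grip_force: 0.0
```

>>> {"name": "arm_command", "arguments": {"plan": [0, 0, 0, 0, 0, 0, 0, 0, 0, 0, 0, 0, 0, 0, 0, 0, 0, 0, 0, 0, 0]}}

```text
time: 14.5
tool_pos: [455.2, -3.3, 181.9]
tcp_rot: [-0.658, -3.07, 0.002]
force: [-0.2, 0.2, -0.7]
finger_gap: 0.1
grip_force: 0.0
```

```bash
python3 -c "
from h import *
to(455.5,-3,64.5)
a,d=grab('wrist','wrist7')
cv2.imwrite('pics/c7.png',cv2.resize(a[:,:,::-1],(480,360)))
wpts(d,[(320,270),(300,265),(340,265),(500,370),(540,360)])"
```

```text
14.5 [455.2  -3.3 181.9] F [-0.2  0.2 -0.7] shift [-0.0003  0.0006  0.1174] yaw 155.8 tilt [-0.002 -0.001 -1.   ]
(320, 270) tool [-22.2   2.5  74.8] world [476.5 -10.2 107.3] mach [-69.9 -45.7]
(300, 265) tool [-22.  -11.3  84.1] world [470.6 -22.7  98. ] mach [-70.  -59.5]
(340, 265) tool [-21.5  16.3  83. ] world [481.6   2.7  99.1] mach [-70.6 -31.9]
(500, 370) tool [ 13.1  44.8 -88.2] world [462.   43.  270.3] mach [-105.1   -3.3]
(540, 360) tool [-79.9 150.3  56.5] world [589.7 101.  125.3] mach [-12.8 102.4]
```

View pics/c7.png

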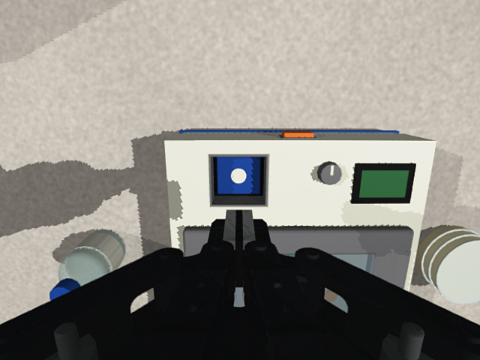

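The lid is shut (125 mm), the arm is clear, and the bottle and dishes are in place. The key's dot is at crop (238,176). I'll check its height and hand in.

```bash
python3 -c "
from h import *
d=np.load('pics/wrist7.npy')
wpts(d,[(317,235),(305,245)])
print(order.hand_in())"
```

```text
(317, 235) tool [-0.9  0.5 85.7] world [456.2  -3.3  96.4] mach [-91.2 -47.8]
(305, 245) tool [-8.5 -7.8 87.4] world [459.8 -14.   94.7] mach [-83.5 -56.1]
the job is handed in; nothing more can be done
None
```

The lid is latched shut, the short-spin key was held fully down for about 4 s and has sprung back up, the arm is clear of the machine, and the job is handed in; no verdict came back.

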